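# Close the clip-lid spares tub

## Task

Press the lid of the grey plumbing spares tub fully down onto its seal, then fold its three clip flaps down over the rim one by one until each snaps home and stays. The tub has some play in its tray, so feel your way: the old plastic cracks if anything pushes on it with more than about 30 N. Leave the other things on the bench where they lie, and let go of everything at the end.

Things in the scene. Friction and masses are not known exactly. Their poses are not given: they have to be found in the camera images.
- tub: Grey plastic spares tub, 116 (x) x 156 (y) x 85 mm high, with the lid and flaps it carries. Origin: centre of its underside, 4 mm above the table; z up, x, y along its sides. The near flap is on its -x side, left on +y, right on -y; none on +x. It stands captive in a white tray (20 mm high walls) with up to 14 mm of play in x and in y: pushed sideways with over 4 N it slides till it meets the wall. Never push it with over 30 N.
- lid_top (a point): Middle of the top face of the white lid, 130 (x) x 170 (y) x 10 mm with a raised flat panel 70 x 90 x 4 mm in its middle; this point is the centre of the panel's top, 103 mm above the table when the lid is home. Axes as the tub's.
- lid (a joint): How far the lid stands proud of its seat, m: 0 fully home, at most 0.010. It sits in a stiff rubber seal: about 11 N straight down moves it, it stays where it is left and stops dead when home.
- flap_near (a joint): Near clip flap's angle, rad: 0 folded straight down (home), 1.57 straight out, 1.95 most open. White plate 40 mm long from its hinge, 50 wide, 4 thick, with a lip at its free edge. Pushed on the lip it takes about 2 N, rising to about 10 N over the last 0.25 rad, where a nub snaps under a sprung ledge on the tub and holds it; then it stops dead. Unsnapped it springs back to about 0.7 rad. Snaps only if the lid is home.
- flap_left (a joint): The same for the left clip flap.
- flap_right (a joint): The same for the right clip flap.
- flap_near_hinge (a point): Middle of the near flap's hinge line, on the lid's -x edge 68.5 mm from its centre; 94 mm above the table when the lid is home. Axes as the tub's: the hinge line runs along y, the open flap stands out towards -x. Home, the flap hangs 40 mm down, its outer face 2 mm outward of this point; the lip, its lowest 6 mm, stands 8 mm out: push there.
- flap_left_hinge (a point): The same for the left flap on the lid's +y edge, 88.5 mm from its centre: hinge line along x, the open flap stands out towards +y.
- flap_right_hinge (a point): The same for the right flap on the lid's -y edge, 88.5 mm from its centre: hinge line along x, the open flap stands out towards -y.
- wrench: Flat spanner, 200 mm, lying on the table; a bystander.
- brush: Orange-handled brush, 190 mm, lying; a bystander.
- slip_nut: White plastic slip nut, ring 48 mm across and 16 mm high, beyond the tub; a bystander.
- seal_ring: Black rubber ring 60 mm across and 10 mm high, beyond the tub; a bystander.
- elbow: White plastic pipe elbow, 32 mm thick and about 60 mm long, lying off a corner of the tub; a bystander.
- paste_jar: Closed jar of jointing paste, 52 mm across and 50 mm high, off a corner of the tub; a bystander.
- scraper: Black hand squeegee, 160 x 130 x 16 mm, lying; a bystander.

How it is judged:
By the outcome, as a careful person would: the job done as asked, in the order asked, and still so for the second after the job is handed in, with the robot touching nothing.
It also fails if it takes over 62 s, if anything falls off the work surface, if the arm or the gripper's body presses on something with over 40 N, if the wrist force passes 120 N, or if a joint passes its speed limit or range.

## Robot

A 7-joint arm with a two-finger parallel gripper is mounted at the origin on the work surface. World frame = base frame: x ahead of the robot, y to its left, z up, the work surface at z = 0. Lengths are in mm, angles in degrees, forces in N, time in s.
With the tool pointing down it reaches from about 425 to 875 mm from the base axis. Payload 4.7 kg.
Tool frame: the origin (TCP) lies on the centre line of the jaws, within the pads' length; the fingertips stand 8 mm ahead of it and the grasp point (between the pads) lies 11 mm behind it; y points along the fingers, z is the direction in which the jaws open and shut, and the axes are right-handed (so a half turn about y gives the same grasp; the last joint's range is limited). The gripper opens to 87 mm and grips with 3 to 60 N. Pads are 19 mm wide; open, the fingers measure 117 mm over their backs; the gripper's body (75 mm by 190 mm) begins 51 mm behind the grasp point.
Start: joints at [-70.812, 18.392, -4.016, 83.108, 1.295, 78.541, -3.26], TCP at [204.989, 616.85, 230.587] pointing down, gripper open.
Joint ranges: [-163.93, 163.93], [-17.29, 119.83], [-79.2, 71.16], [3.27, 140.29], [-89.18, 269.18], [5.43, 117.66], [-154.24, 154.24]. Speed limits (degrees/s): [147.25, 147.25, 180, 180, 180, 180, 180].

## Interface

Orientations are given as a 3x3 rotation matrix whose columns are the frame's x, y, z axes.
In Python, from station import r, vision gives the robot as it stands.
- The arm moves only by the shell command python3 -m creep 'ROWS'. ROWS is text: rows parted by semicolons, each of 7 numbers parted by spaces: the shift along the world's x, y, z in m, then the turn, a rotation vector about the world's x, y, z in rad, then the finger opening in m, from 0 to 0.087. In form: x y z wx wy wz gripper; .... A call has 1 to 8 rows; each row shifts and turns the commanded pose from where the row before left it; what a row does not reach is not made up. A row lasts 1/12 s, in which the tool goes at most 41.7 mm and 7.16 degrees, less where a joint would pass 70% of its speed; a pose out of reach is approached as far as the arm can. A call is refused whole if a number of a shift passes 0.0417 or a number of a turn 0.125, either way. A call with a gripper value outside its range is refused whole. The fingers move at their own pace and stop on an object; the grip force is fixed at half the most. Time passes only in rows, so rows that do not move let the fingers close. It gives the time, the measured TCP pose, the force and the opening at its end, in the units of the state.
- r.state(): the state, without advancing time (a new reading comes with each control period).
- vision.grab_frame(name): name is "scene" or "side" or "wrist"; returns a dict with "img" (400x640x3 uint8, blue, green, red), "depth" (400x640 float32, mm along the optical axis (not along the pixel's ray), 0 where there is no reading), "fx", "fy", "cx", "cy" (pixels), "xyz" and "orientation" of the camera in the world. Camera axes: x right, y down, z forward; pixel columns grow to the right and rows downward; lengths in mm; the calibration is good to about 2 mm. A picture is of the moment at which its call begins.
- r.job_done(): hands the job in, once; it reports no verdict.
Trained networks look in the newest picture that a camera, given by its name, has taken for a name from the list of things; names that differ only in an ending like _2 or _b are one class to them, and where a whole thing is asked for, a point or a joint stands for the part that bears it (a point fixed in the world has none). Each returns a list of dicts, best first, with "conf" (0 to 1); they miss things now and then, are a little off and sometimes report something else, mostly with a low value. They report only what shows in the picture. A call takes as long as a camera call.
- vision.spot_in(query, camera): "rect" ([centre column, centre row, width, height] as shares, 0 to 1, of the picture: columns of its width, rows of its height, round what is visible of it).
- vision.cut_out(query, camera): "mask" (400x640 bool, what is visible of it) and "rect" ([centre column, centre row, width, height] as shares, 0 to 1, of the picture: columns of its width, rows of its height, round what is visible of it).
The state is a dict: "t": time; "q": joint angles; "joint_vel": joint speeds; "tau": joint torques, N m; "tool_pos": TCP position; "tcp_rot": TCP orientation; "ft_force": force on the tool from outside, world axes, zero at the start; "ft_torque": the same for the moment, N m; "opening": finger opening in mm.
Only numpy, scipy, OpenCV 4.12 (cv2) and the standard library are available. Lean on these libraries where they do the work, as an engineer would, in place of code of your own. Each camera call takes 0.05 s, during which the arm holds its last target.

## Working session

There is one attempt and no reset: what is moved stays moved. The work goes in short steps, Python scripts to look and compute and a shell command to move; the robot and the scene stay as the last step left them, time stands still between calls to the robot, and variables do not carry over. Pictures are saved under pics/ and viewed, and the job is handed in when it is done.

```bash
mkdir -p pics; ls
python3 - <<'E'
from station import r, vision
import cv2
print(r.state())
for n in ("scene","side","wrist"):
    f=vision.grab_frame(n); cv2.imwrite(f"pics/a_{n}.png",f["img"])
    print(n,f["fx"],f["cx"],f["cy"],f["xyz"],f["orientation"])
E
```

```text
pics
{'t': 0.0, 'q': array([-70.81176042,  18.43913403,  -4.01627204,  83.17466499,
         1.2961456 ,  78.54037406,  -3.25958336]), 'joint_vel': array([-0.04704941, -0.0560454 ,  0.03788662,  0.06100511, -0.09774004,
       -0.04169278, -0.07508572]), 'tau': array([-2.98444538e-04, -4.91285133e+01, -4.04126253e-01, -3.12529850e+01,
       -6.40522619e-02,  4.37783904e-02,  1.68005549e-04]), 'tool_pos': array([204.83861655, 616.31683218, 229.46283699]), 'tcp_rot': array([[ 9.49001864e-01, -4.89508382e-04,  3.15270080e-01],
       [-3.15270439e-01, -1.83950886e-03,  9.49000088e-01],
       [ 1.15398610e-04, -9.99998188e-01, -1.90002486e-03]]), 'ft_force': array([ 0.28229819,  0.38819645, -0.68841789]), 'ft_torque': array([-0.03778929, -0.00664119, -0.02478391]), 'opening': 86.98657704411931}
scene 447.17649847648323 318.72013820143155 203.1526144900025 [1246.61571033 -269.62357306 1057.7975596 ] [[ 0.38436236  0.74135585 -0.55014278]
 [ 0.92316347 -0.30484661  0.23417462]
 [ 0.00589756 -0.59787962 -0.8015642 ]]
side 516.9029610666399 320.0697941777061 200.09576374112763 [-274.19239553 -862.49838324  941.05150566] [[ 0.72694269 -0.37922645  0.57248722]
 [-0.68631497 -0.42907326  0.58725454]
 [ 0.0229365  -0.81980695 -0.57218046]]
wrist 289.68208012531886 318.51588080794954 198.5321725676499 [141.48989911 637.23065435 384.01558621] [[ 0.31375316  0.92050907  0.23285619]
 [ 0.94950281 -0.30369694 -0.07881996]
 [-0.00183678  0.24582762 -0.96931182]]
```

View pics/a_scene.png

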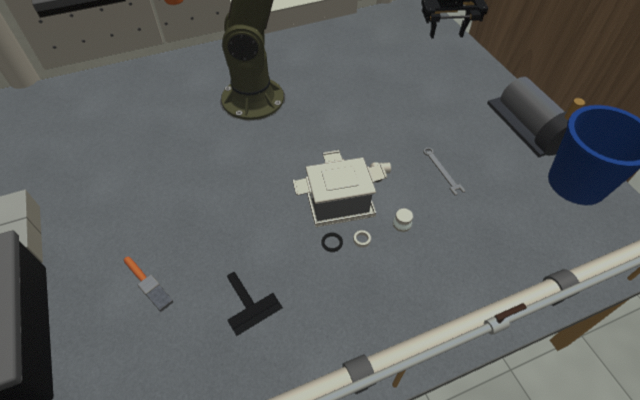

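View pics/a_side.png

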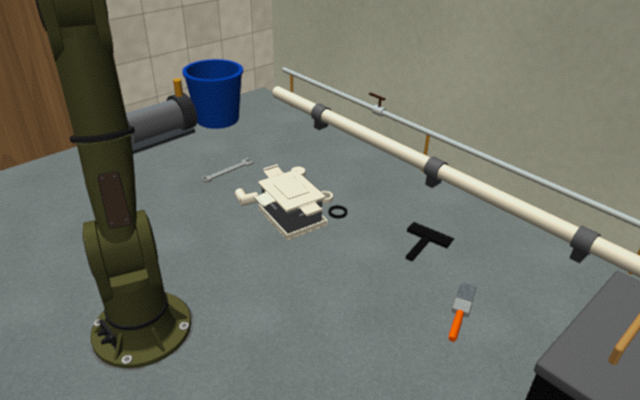

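View pics/a_wrist.png

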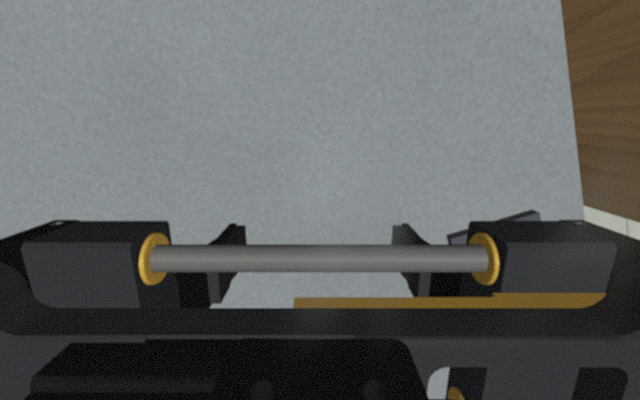

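The scene view shows the tub at (340,190) with its near flap at (332,157), right flap at (302,186), and left flap at (378,172), next to the elbow at (388,167). The jar is at (403,218). Next I'll measure.

```bash
cat > h.py <<'E'
from station import r, vision
import numpy as np, cv2
def cloud(f):
    d=f["depth"]; v,u=np.mgrid[0:400,0:640]
    p=np.stack([(u-f["cx"])/f["fx"]*d,(v-f["cy"])/f["fy"]*d,d],-1)
    return p@np.array(f["orientation"]).T+np.array(f["xyz"]), d>0
E
python3 - <<'E'
from h import *
for n in ("scene","side"):
    f=vision.grab_frame(n); P,ok=cloud(f)
    for q in ("tub","lid_top","lid","flap_near","flap_left","flap_right","elbow","paste_jar","slip_nut","seal_ring","wrench"):
        for o in vision.cut_out(q,n)[:2]:
            m=o["mask"]&ok
            if m.sum()<5: continue
            p=P[m]; p=p[p[:,2]>3] if q not in("wrench",) else p
            if len(p)<5: continue
            print(n,q,round(o["conf"],2),m.sum(),"med",np.median(p,0).round(0),"p2",np.percentile(p,2,axis=0).round(0),"p98",np.percentile(p,98,axis=0).round(0))
    # lid top
    c=(abs(P[...,0]-620)<250)&(abs(P[...,1])<250)&ok
    t=P[c&(P[...,2]>90)]
    print(n,len(t),t.min(0),t.max(0)); 
    h,e=np.histogram(t[:,2],bins=np.arange(88,150,2)); print(dict(zip(e.tolist(),h.tolist())))
    rr=cv2.minAreaRect(t[:,:2].astype(np.float32)); print(rr)
    im=f["img"]; x,y=(340,185) if n=="scene" else (290,195)
    cv2.imwrite(f"pics/z_{n}.png",cv2.resize(im[y-65:y+65,x-85:x+85],None,fx=4.5,fy=4.5,interpolation=cv2.INTER_CUBIC))
E
```

```text
scene tub 0.83 3914 med [561.  89. 106.] p2 [449. -17.  11.] p98 [608. 205. 114.]
scene lid_top 0.65 2952 med [540.  93. 108.] p2 [442. -21.  99.] p98 [607. 209. 114.]
scene lid 0.58 2873 med [540.  93. 108.] p2 [445. -22. 100.] p98 [606. 207. 114.]
scene flap_near 0.55 207 med [451. 110. 103.] p2 [432.  85.  98.] p98 [480. 134. 109.]
scene flap_left 0.64 226 med [558. 200. 108.] p2 [525. 178.  64.] p98 [583. 229. 118.]
scene flap_right 0.7 230 med [522. -10. 103.] p2 [495. -34.  98.] p98 [548.  11. 109.]
scene paste_jar 0.79 360 med [691. 219.  46.] p2 [663. 202.   8.] p98 [707. 246.  53.]
scene paste_jar 0.49 2989 med [540.  95. 108.] p2 [442. -22.  99.] p98 [607. 212. 115.]
scene slip_nut 0.51 198 med [688.  97.  14.] p2 [664.  76.   5.] p98 [708. 120.  19.]
scene seal_ring 0.78 216 med [663.  20.   9.] p2 [634. -10.   4.] p98 [691.  46.  14.]
scene wrench 0.9 377 med [560. 441.   6.] p2 [455. 425.  -2.] p98 [647. 457.  12.]
scene wrench 0.35 2899 med [540.  94. 108.] p2 [439. -21.  99.] p98 [606. 209. 115.]
scene 2962 [427.72367213 -36.34709949  90.22057909] [617.38080928 221.335
[... 1391 characters left out ...]
side seal_ring 0.5 212 med [660.  13.   8.] p2 [630. -13.   4.] p98 [686.  44.  13.]
side seal_ring 0.3 206 med [517. -14. 102.] p2 [493. -38.  96.] p98 [543.  11. 107.]
side wrench 0.72 222 med [556. 437.   5.] p2 [455. 422.  -2.] p98 [645. 454.  10.]
side 2100 [426.64193789 -38.61185145  90.28606483] [613.13578155 220.2331112  119.25853087]
{88: 0, 90: 3, 92: 1, 94: 12, 96: 24, 98: 71, 100: 134, 102: 201, 104: 407, 106: 497, 108: 343, 110: 256, 112: 112, 114: 24, 116: 12, 118: 3, 120: 0, 122: 0, 124: 0, 126: 0, 128: 0, 130: 0, 132: 0, 134: 0, 136: 0, 138: 0, 140: 0, 142: 0, 144: 0, 146: 0}
((538.3560180664062, 90.00897216796875), (218.4739227294922, 207.05726623535156), 36.003692626953125)
```

```bash
python3 -m creep --help 2>&1 | head -5; ls -la
```

```text
invalid input at $: expected rows of numbers
total 16
drwxr-xr-x  3 agent agent 4096 Dec  7 00:35 .
drwxr-xr-x 23 root  root  4096 Dec  7 00:34 ..
-rw-r--r--  1 agent agent  245 Dec  7 00:35 h.py
drwxr-xr-x  2 agent agent 4096 Dec  7 00:36 pics
```

View pics/z_scene.png

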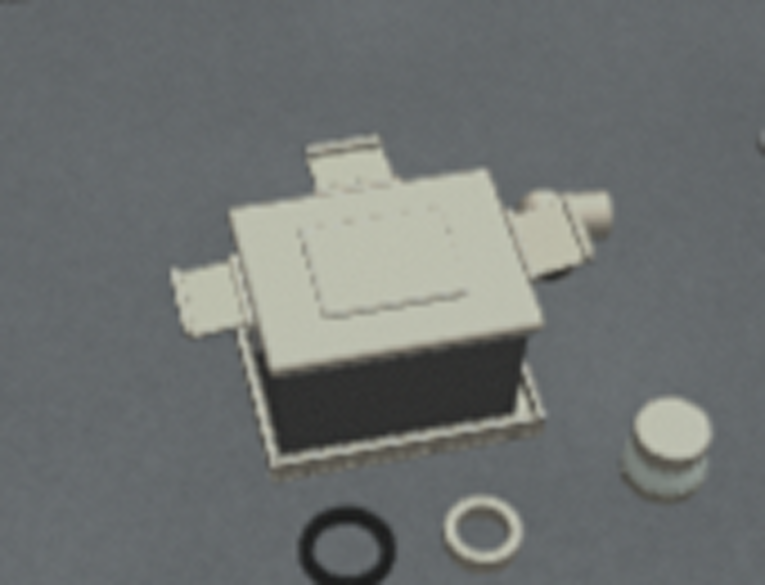

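Run:
```python
from h import *
# fit lid model: white lid rect 130x170 + flaps, in top points from both cams (flaps tell orientation)
from scipy.optimize import minimize
from scipy.spatial import cKDTree
pts=[]
for n in ("scene","side"):
    f=vision.grab_frame(n); P,ok=cloud(f)
    c=(abs(P[...,0]-530)<150)&(abs(P[...,1]-90)<160)&ok&(P[...,2]>96)
    t=P[c]; pts.append(t)
    rel=[]
    # template
gx,gy=np.meshgrid(np.arange(-110,90,2),np.arange(-135,136,2))
def inside(x,y,L):
    a=(abs(x)<65)&(abs(y)<85)
    b=(x<=-65)&(x>-68.5-L)&(abs(y)<25)
    c=(abs(x)<25)&(abs(y)>=85)&(abs(y)<88.5+L)
    return a|b|c
for t in pts+[np.vstack(pts)]:
    best=None
    tr=cKDTree(t[:,:2])
    for L in (38,42):
      ins=inside(gx,gy,L); T=np.c_[gx[ins],gy[ins]]
      def cost(p):
        cx,cy,a=p; R=np.array([[np.cos(a),-np.sin(a)],[np.sin(a),np.cos(a)]])
        q=(t[:,:2]-[cx,cy])@R
        # points outside template + template points w/o data
        d1=cKDTree(T).query(q)[0]; d2=tr.query(T@R.T+[cx,cy])[0]
        return np.minimum(d1,20).mean()+np.minimum(d2,20).mean()
      for a0 in (5,15,25):
        s=minimize(cost,[538,90,np.radians(a0)],method="Nelder-Mead",options=dict(initial_simplex=[[538,90,np.radians(a0)],[548,90,np.radians(a0)],[538,100,np.radians(a0)],[538,90,np.radians(a0+6)]]))
        if best is None or s.fun<best[0]: best=(s.fun,L,s.x)
    print(best[0],best[1],best[2][:2],np.degrees(best[2][2]))
    cx,cy,a=best[2];R=np.array([[np.cos(a),-np.sin(a)],[np.sin(a),np.cos(a)]])
    q=(t[:,:2]-[cx,cy])@R
    pan=(abs(q[:,0])<30)&(abs(q[:,1])<40); rim=((abs(q[:,0])>40)&(abs(q[:,0])<60)&(abs(q[:,1])<80))
    print("panel z",np.median(t[pan,2]),"rim z",np.median(t[rim,2]))
    for nm,mk in (("near",(q[:,0]<-70)),("left",q[:,1]>92),("right",q[:,1]<-92)):
        k=q[mk]; z=t[mk,2]; print(nm,len(k),np.percentile(k,[1,99],axis=0).round(0).tolist(),np.percentile(z,[5,50,95]).round(0))
```

```text
2.1967587450921338 42 [540.4075935   92.65379601] -10.373747324759663
panel z 111.68774719768686 rim z 107.62847802219937
near 181 [[-112.0, -25.0], [-71.0, 25.0]] [ 98. 102. 107.]
left 203 [[-27.0, 93.0], [24.0, 127.0]] [103. 108. 118.]
right 196 [[-25.0, -128.0], [23.0, -92.0]] [100. 103. 108.]
2.5887843671996538 42 [537.41043895  89.28676967] -10.574397211270067
panel z 110.59190048743636 rim z 106.67514812448934
near 165 [[-110.0, -26.0], [-70.0, 28.0]] [ 97. 102. 106.]
left 159 [[-26.0, 93.0], [25.0, 130.0]] [102. 108. 116.]
right 163 [[-25.0, -129.0], [25.0, -92.0]] [ 98. 102. 107.]
1.9433465600591302 42 [538.22226717  91.1547714 ] -10.287785077344752
panel z 111.23932085146669 rim z 107.3506580516214
near 339 [[-110.0, -26.0], [-70.0, 27.0]] [ 97. 102. 106.]
left 361 [[-26.0, 92.0], [26.0, 129.0]] [103. 108. 117.]
right 353 [[-26.0, -130.0], [25.0, -93.0]] [ 99. 103. 108.]
```

The estimate puts the tub at about (539, 91) with yaw −10.4°, the lid about 8 mm proud, and all flaps roughly straight out. I'll move over the lid with the fingers closing.

```bash
python3 -m creep '0.0223 -0.035 0 0 0 0.0093 0; 0.0223 -0.035 0 0 0 0.0093 0; 0.0223 -0.035 0 0 0 0.0093 0; 0.0223 -0.035 0 0 0 0.0093 0; 0.0223 -0.035 0 0 0 0.0093 0; 0.0223 -0.035 0 0 0 0.0093 0; 0.0223 -0.035 0 0 0 0.0093 0; 0.0223 -0.035 0 0 0 0.0093 0'
```

```text
t: 2.12
tool_pos: [384.2, 335.0, 230.9]
tcp_rot: [[0.97, 0.001, 0.243], [-0.243, 0.001, 0.97], [0.0, -1.0, 0.001]]
ft_force: [0.7, -0.1, -0.3]
opening: 41.9
```

```bash
python3 -m creep '0.0221 -0.035 0 0 0 0.0093 0; 0.0221 -0.035 0 0 0 0.0093 0; 0.0221 -0.035 0 0 0 0.0093 0; 0.0221 -0.035 0 0 0 0.0093 0; 0.0221 -0.035 -0.02 0 0 0.0093 0; 0.0221 -0.035 -0.03 0 0 0.0093 0; 0.0221 -0.035 -0.03 0 0 0.0093 0; 0 0 -0.015 0 0 0 0'; python3 -c "
from station import r
print(r.state())"
```

```text
t: 2.78
tool_pos: [530.1, 99.6, 146.9]
tcp_rot: [[0.982, 0.001, 0.19], [-0.19, -0.005, 0.982], [0.002, -1.0, -0.004]]
ft_force: [-0.9, -0.8, 0.7]
opening: 0.1
{'t': 2.7833, 'q': array([-34.49258138,   8.40807072,  22.75264657, 105.86417181,
        -3.24736492,  66.40563427,  68.40750377]), 'joint_vel': array([ -1.01611662,   8.16997679,  -4.65731521,  12.29122133,
        -6.37544452, -17.93370733,  -2.34331619]), 'tau': array([ -1.78218361, -34.77958918,   0.05261148, -30.32227993,
        -0.40208509,   0.1551232 ,   0.70263343]), 'tool_pos': array([530.11831117,  99.5799387 , 146.88272301]), 'tcp_rot': array([[ 9.81847326e-01,  9.95477448e-04,  1.89670340e-01],
       [-1.89664042e-01, -4.53979663e-03,  9.81838552e-01],
       [ 1.83846290e-03, -9.99989200e-01, -4.26858091e-03]]), 'ft_force': array([-0.87843191, -0.76029191,  0.74881542]), 'ft_torque': array([-0.03935383,  0.06241479, -0.03113148]), 'opening': 0.1171500303366967}
```

```bash
python3 -m creep '0 0 -0.008 0 0 0 0; 0 0 -0.006 0 0 0 0; 0 0 -0.004 0 0 0 0; 0 0 0 0 0 0 0'
```

```text
t: 3.12
tool_pos: [527.3, 109.7, 130.5]
tcp_rot: [[0.984, -0.0, 0.178], [-0.178, 0.001, 0.984], [-0.0, -1.0, 0.001]]
ft_force: [-0.3, 1.2, 0.0]
opening: 0.6
```

```bash
python3 -m creep '0.006 -0.0095 -0.003 0 0 0 0; 0.006 -0.0095 -0.003 0 0 0 0; 0 0 -0.002 0 0 0 0; 0 0 0 0 0 0 0'
```

```text
t: 3.45
tool_pos: [540.0, 88.8, 122.7]
tcp_rot: [[0.983, 0.0, 0.181], [-0.181, 0.0, 0.983], [0.0, -1.0, 0.0]]
ft_force: [-0.1, 0.2, -0.0]
opening: 0.1
```

Tip at z ≈ 114.7. Now I'll feel down.

```bash
python3 -m creep '0 0 -0.001 0 0 0 0; 0 0 -0.001 0 0 0 0'; python3 -m creep '0 0 -0.001 0 0 0 0; 0 0 -0.001 0 0 0 0';python3 -m creep '0 0 -0.001 0 0 0 0; 0 0 0 0 0 0 0'
```

```text
t: 3.62
tool_pos: [539.8, 89.8, 120.8]
tcp_rot: [[0.984, 0.0, 0.18], [-0.18, 0.001, 0.984], [0.0, -1.0, 0.001]]
ft_force: [-0.6, 0.2, 0.4]
opening: 0.5
t: 3.78
tool_pos: [540.5, 89.7, 119.9]
tcp_rot: [[0.984, 0.002, 0.18], [-0.18, 0.001, 0.984], [0.001, -1.0, 0.001]]
ft_force: [-2.3, 0.8, 10.1]
opening: 0.3
t: 3.95
tool_pos: [540.4, 89.7, 119.1]
tcp_rot: [[0.984, 0.001, 0.18], [-0.18, 0.001, 0.984], [0.001, -1.0, 0.001]]
ft_force: [-2.2, -0.4, 7.7]
opening: 0.4
```

```bash
python3 -m creep '0 0 -0.001 0 0 0 0; 0 0 -0.001 0 0 0 0'; python3 -m creep '0 0 -0.001 0 0 0 0; 0 0 -0.001 0 0 0 0';python3 -m creep '0 0 -0.001 0 0 0 0; 0 0 -0.001 0 0 0 0'
```

```text
t: 4.12
tool_pos: [540.6, 89.7, 117.5]
tcp_rot: [[0.984, 0.002, 0.18], [-0.18, 0.001, 0.984], [0.002, -1.0, 0.002]]
ft_force: [-1.6, 0.3, 9.4]
opening: 0.4
t: 4.28
tool_pos: [540.5, 89.7, 115.4]
tcp_rot: [[0.984, 0.002, 0.18], [-0.18, 0.001, 0.984], [0.001, -1.0, 0.002]]
ft_force: [-2.2, -1.3, 9.0]
opening: 0.3
t: 4.45
tool_pos: [540.5, 89.7, 113.4]
tcp_rot: [[0.984, 0.002, 0.18], [-0.18, 0.001, 0.984], [0.001, -1.0, 0.002]]
ft_force: [-2.1, -0.1, 9.7]
opening: 0.5
```

```bash
python3 -m creep '0 0 -0.001 0 0 0 0'; python3 -m creep '0 0 -0.001 0 0 0 0';python3 -m creep '0 0 -0.0005 0 0 0 0'
```

```text
t: 4.53
tool_pos: [540.5, 89.7, 112.4]
tcp_rot: [[0.984, 0.002, 0.18], [-0.18, 0.001, 0.984], [0.001, -1.0, 0.002]]
ft_force: [-2.6, -0.3, 9.5]
opening: 0.3
t: 4.62
tool_pos: [540.5, 89.7, 111.4]
tcp_rot: [[0.984, 0.002, 0.18], [-0.18, 0.001, 0.984], [0.001, -1.0, 0.002]]
ft_force: [-2.8, -0.1, 8.8]
opening: 0.8
t: 4.7
tool_pos: [540.6, 89.7, 111.1]
tcp_rot: [[0.984, 0.002, 0.18], [-0.18, 0.001, 0.984], [0.002, -1.0, 0.002]]
ft_force: [-3.3, -0.8, 13.2]
opening: 0.2
```

```bash
python3 -m creep '0 0 -0.0005 0 0 0 0';python3 -m creep '0 0 0 0 0 0 0'
```

```text
t: 4.78
tool_pos: [540.8, 89.7, 111.1]
tcp_rot: [[0.984, 0.002, 0.18], [-0.18, 0.002, 0.984], [0.002, -1.0, 0.002]]
ft_force: [-4.6, -1.1, 14.9]
opening: 0.4
t: 4.87
tool_pos: [540.7, 89.8, 111.1]
tcp_rot: [[0.984, 0.002, 0.18], [-0.18, 0.002, 0.984], [0.002, -1.0, 0.002]]
ft_force: [-4.2, -0.6, 12.7]
opening: 0.2
```

```bash
python3 -m creep '0 0 -0.001 0 0 0 0';python3 -m creep '0 0 0 0 0 0 0'
```

```text
t: 4.95
tool_pos: [541.3, 89.7, 110.9]
tcp_rot: [[0.984, 0.003, 0.18], [-0.18, 0.002, 0.984], [0.003, -1.0, 0.002]]
ft_force: [-4.0, -0.5, 22.3]
opening: 0.2
t: 5.03
tool_pos: [541.4, 89.7, 111.0]
tcp_rot: [[0.984, 0.004, 0.18], [-0.18, 0.002, 0.984], [0.003, -1.0, 0.003]]
ft_force: [-3.9, -1.2, 17.1]
opening: 0.4
```

The lid stopped dead at TCP z = 111, so its panel is at 103: home. I'll lift and re-measure.

```bash
python3 -m creep '0 0 0.015 0 0 0 0; 0 0 0.025 0 0 0 0; -0.025 0.004 0.02 0 0 0 0; -0.038 0.007 0 0 0 0 0; -0.038 0.007 0 0 0 0 0; -0.025 0.004 0 0 0 0 0; 0 0 0 0 0 0 0'
cat >> h.py <<'E'
from scipy.optimize import minimize
from scipy.spatial import cKDTree
def rot(a): return np.array([[np.cos(a),-np.sin(a)],[np.sin(a),np.cos(a)]])
def measure(tag,x0=(540,91,-10.4)):
    gx,gy=np.meshgrid(np.arange(-66,67,2),np.arange(-86,87,2))
    T=np.c_[gx.ravel(),gy.ravel()]; R0=rot(np.radians(x0[2]))
    for n in ("scene","side"):
        f=vision.grab_frame(n); P,ok=cloud(f)
        im=f["img"]; x,y=(340,185) if n=="scene" else (290,195)
        cv2.imwrite(f"pics/{tag}_{n}.png",cv2.resize(im[y-65:y+65,x-85:x+85],None,fx=4.5,fy=4.5,interpolation=cv2.INTER_CUBIC))
        q0=(P[...,:2]-np.array(x0[:2]))@R0
        q=q0
        c=(abs(q[...,0])<85)&(abs(q[...,1])<105)&ok&(P[...,2]>88)&(P[...,2]<113)&~((q[...,0]<-67)|(abs(q[...,1])>87)&(abs(q[...,0])<28))
        t=P[c]; tr=cKDTree(t[:,:2])
        def cost(p):
            R=rot(p[2]); q=(t[:,:2]-p[:2])@R
            d1=np.maximum(np.maximum(abs(q[:,0])-65,abs(q[:,1])-85),0); d2=tr.query(T@R.T+p[:2])[0]
            return np.minimum(d1,15).mean()*3+np.minimum(d2,15).mean()
        a0=np.radians(x0[2]); b=[x0[0],x0[1],a0]
        s=minimize(cost,b,method="Nelder-Mead",options=dict(initial_simplex=[b,[b[0]+8,b[1],a0],[b[0],b[1]+8,a0],[b[0],b[1],a0+.06]]))
        cx,cy,a=s.x; q=(P[...,:2]-[cx,cy])@rot(a); Z=P[...,2]
        pan=ok&(abs(q[...,0])<30)&(abs(q[...,1])<40)&(Z>95)&(Z<120)
        rim=ok&(abs(q[...,0])>40)&(abs(q[...,0])<60)&(abs(q[...,1])<80)&(Z>85)&(Z<120)
        print(n,"c",round(cx,1),round(cy,1),"yaw",round(np.degrees(a),1),"panel",np.median(Z[pan]).round(1),"rim",np.median(Z[rim]).round(1))
        for nm,o,w in (("near",-q[...,0]-68.5,q[...,1]),("left",q[...,1]-88.5,q[...,0]),("right",-q[...,1]-88.5,q[...,0])):
            m=ok&(o>4)&(o<45)&(abs(w)<22)&(Z>45)&(Z<135)
            if m.sum()<8: print(" ",nm,"n",m.sum()); continue
            k=np.polyfit(o[m],Z[m],1); print(" ",nm,"n",m.sum(),"out",np.percentile(o[m],98).round(0),"z",np.percentile(Z[m],[5,50,95]).round(0),"angle",round(np.pi/2+np.arctan(k[0]),2))
E
python3 -c "
from h import *
measure('b')"
```

```text
t: 5.62
tool_pos: [409.1, 112.6, 167.2]
tcp_rot: [[0.984, -0.003, 0.176], [-0.176, 0.001, 0.984], [-0.003, -1.0, 0.001]]
ft_force: [0.1, -0.0, -1.7]
opening: 0.5
scene c 539.6 91.5 yaw -10.5 panel 102.7 rim 98.8
  near n 140 out 41.0 z [89. 93. 97.] angle 1.52
  left n 171 out 40.0 z [ 95.  99. 108.] angle 1.83
  right n 155 out 38.0 z [90. 94. 99.] angle 1.6
side c 537.9 89.9 yaw -10.3 panel 102.2 rim 97.8
  near n 131 out 40.0 z [88. 92. 97.] angle 1.55
  left n 22 out 19.0 z [ 92.  95. 101.] angle 1.87
  right n 144 out 40.0 z [89. 94. 99.] angle 1.57
```

The lid is home: the panel measures 102.5 in both cameras. Next is the near flap. I'll go above the lip and descend outside it.

```bash
python3 -m creep '0.0105 -0.001 -0.016 0 0 0 0; 0.010 -0.001 -0.016 0 0 0 0; 0 0 -0.015 0 0 0 0; 0 0 0 0 0 0 0'
```

```text
t: 6.05
tool_pos: [433.9, 107.8, 118.0]
tcp_rot: [[0.983, -0.004, 0.182], [-0.182, -0.003, 0.983], [-0.003, -1.0, -0.003]]
ft_force: [-0.8, -0.3, -0.5]
opening: 0.3
```

```bash
python3 -m creep '-0.004 0.003 -0.004 0 0 0 0; 0 0 -0.004 0 0 0 0; 0 0 -0.004 0 0 0 0; 0 0 -0.004 0 0 0 0'; python3 -m creep '0 0 -0.004 0 0 0 0; 0 0 -0.004 0 0 0 0; 0 0 -0.004 0 0 0 0';python3 -m creep '0 0 -0.004 0 0 0 0; 0 0 -0.004 0 0 0 0; 0 0 -0.004 0 0 0 0'
```

```text
t: 6.38
tool_pos: [430.8, 112.4, 104.9]
tcp_rot: [[0.984, 0.001, 0.18], [-0.18, 0.001, 0.984], [0.001, -1.0, 0.001]]
ft_force: [0.2, 0.2, 0.5]
opening: 0.5
t: 6.63
tool_pos: [430.9, 112.2, 92.6]
tcp_rot: [[0.984, 0.001, 0.18], [-0.18, 0.0, 0.984], [0.001, -1.0, 0.001]]
ft_force: [1.3, -0.4, 1.7]
opening: 0.4
t: 6.88
tool_pos: [431.0, 112.1, 80.6]
tcp_rot: [[0.984, 0.001, 0.18], [-0.18, 0.0, 0.984], [0.001, -1.0, 0.001]]
ft_force: [1.1, -0.2, 2.4]
opening: 0.3
```

```bash
python3 -m creep '0 0 -0.004 0 0 0 0; 0 0 -0.004 0 0 0 0'; python3 -m creep '0 0 -0.004 0 0 0 0; 0 0 -0.004 0 0 0 0'; python3 -m creep '0 0 -0.004 0 0 0 0; 0 0 -0.003 0 0 0 0; 0 0 0 0 0 0 0'; python3 -c "
from h import *
measure('c')"
```

```text
t: 7.05
tool_pos: [429.7, 112.0, 71.9]
tcp_rot: [[0.984, -0.001, 0.18], [-0.18, -0.0, 0.984], [-0.001, -1.0, -0.0]]
ft_force: [-0.2, -0.2, -0.7]
opening: 0.2
t: 7.22
tool_pos: [429.8, 112.0, 63.8]
tcp_rot: [[0.984, -0.001, 0.18], [-0.18, -0.0, 0.984], [-0.001, -1.0, -0.0]]
ft_force: [-0.5, -0.4, 1.9]
opening: 0.7
t: 7.47
tool_pos: [429.7, 111.9, 56.7]
tcp_rot: [[0.984, -0.001, 0.18], [-0.18, -0.001, 0.984], [-0.001, -1.0, -0.001]]
ft_force: [-0.7, 0.9, -0.6]
opening: 0.5
scene c 539.5 91.4 yaw -10.7 panel 102.7 rim 98.9
  near n 107 out 39.0 z [ 69.  92. 134.] angle 0.56
  left n 176 out 39.0 z [ 95.  99. 109.] angle 1.83
  right n 156 out 38.0 z [90. 94. 99.] angle 1.62
side c 542.6 88.1 yaw -12.2 panel 102.0 rim 97.9
  near n 7
  left n 59 out 40.0 z [ 94.  97. 105.] angle 1.79
  right n 131 out 39.0 z [89. 93. 97.] angle 1.59
```

View pics/c_side.png

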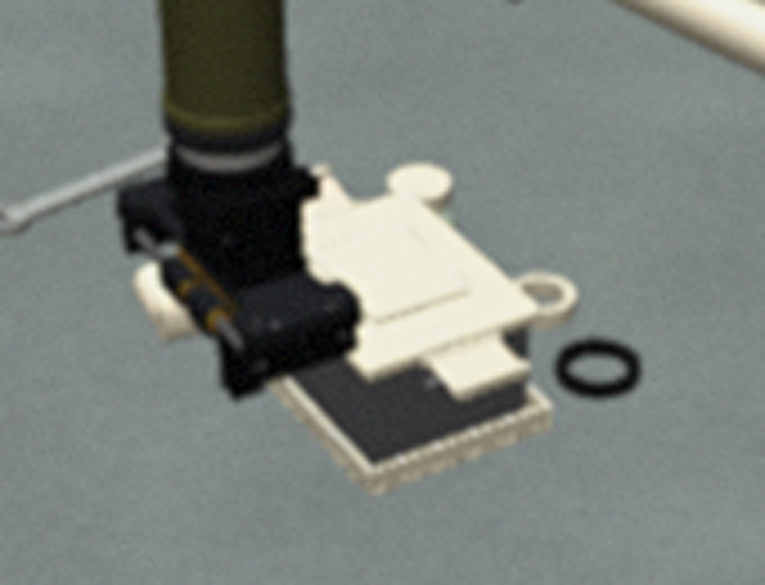

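View pics/c_scene.png

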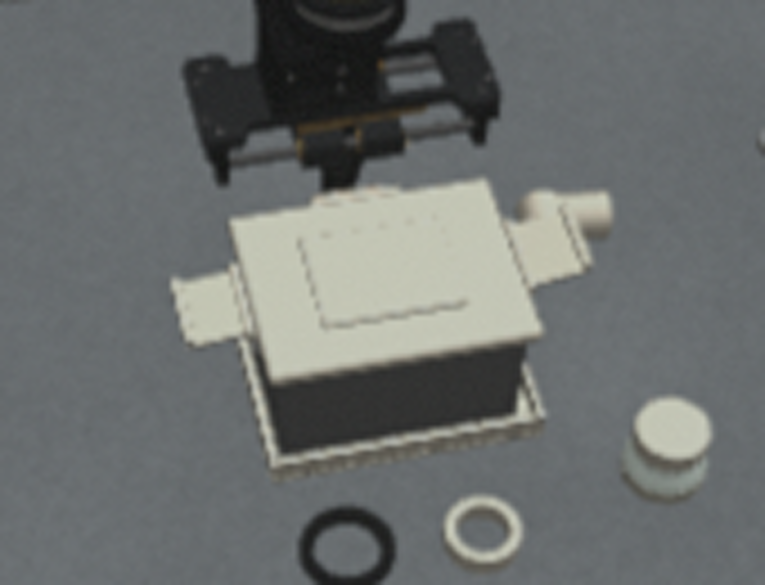

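The near flap is part-folded and the finger is outside its lip. Pushing inward now.

```bash
python3 -m creep '0.00295 -0.00054 0 0 0 0 0; 0.00295 -0.00054 0 0 0 0 0; 0.00295 -0.00054 0 0 0 0 0'; python3 -m creep '0.00295 -0.00054 0 0 0 0 0; 0.002 -0.0004 0 0 0 0 0'; python3 -m creep '0.002 -0.0004 0 0 0 0 0; 0.002 -0.0004 0 0 0 0 0'
```

```text
t: 7.82
tool_pos: [437.2, 110.4, 56.5]
tcp_rot: [[0.984, -0.004, 0.18], [-0.18, -0.001, 0.984], [-0.004, -1.0, -0.001]]
ft_force: [-5.6, 2.3, -5.3]
opening: 0.4
t: 7.98
tool_pos: [442.7, 109.4, 56.6]
tcp_rot: [[0.984, -0.004, 0.18], [-0.18, -0.001, 0.984], [-0.003, -1.0, -0.001]]
ft_force: [-4.8, 0.8, -3.9]
opening: 0.5
t: 8.15
tool_pos: [447.4, 108.6, 57.0]
tcp_rot: [[0.984, -0.002, 0.18], [-0.18, -0.0, 0.984], [-0.002, -1.0, -0.001]]
ft_force: [-4.6, 0.7, -2.4]
opening: 0.4
```

```bash
python3 -m creep '0.002 -0.00035 0 0 0 0 0'; python3 -m creep '0.001 -0.0002 0 0 0 0 0; 0.001 -0.0002 0 0 0 0 0';python3 -m creep '0.001 -0.0002 0 0 0 0 0; 0.001 -0.0002 0 0 0 0 0'
```

```text
t: 8.23
tool_pos: [450.7, 108.2, 57.6]
tcp_rot: [[0.984, 0.001, 0.18], [-0.18, -0.0, 0.984], [0.001, -1.0, 0.0]]
ft_force: [-1.9, -0.4, -1.7]
opening: 0.4
t: 8.4
tool_pos: [453.6, 108.0, 58.3]
tcp_rot: [[0.984, 0.003, 0.18], [-0.18, 0.0, 0.984], [0.003, -1.0, 0.001]]
ft_force: [-1.2, 0.3, -1.9]
opening: 0.4
t: 8.57
tool_pos: [455.0, 107.6, 58.0]
tcp_rot: [[0.984, 0.002, 0.18], [-0.18, 0.0, 0.984], [0.002, -1.0, 0.001]]
ft_force: [-2.3, -0.4, -2.5]
opening: 0.7
```

```bash
python3 -m creep '0.001 -0.0002 0 0 0 0 0; 0.001 -0.0002 0 0 0 0 0';python3 -m creep '0.001 -0.0002 0 0 0 0 0; 0.001 -0.0002 0 0 0 0 0';python3 -m creep '0.001 -0.0002 0 0 0 0 0; 0.001 -0.0002 0 0 0 0 0'
```

```text
t: 8.73
tool_pos: [456.4, 107.3, 57.7]
tcp_rot: [[0.984, 0.0, 0.18], [-0.18, 0.0, 0.984], [0.0, -1.0, 0.0]]
ft_force: [-2.1, 0.6, 0.2]
opening: 0.4
t: 8.9
tool_pos: [457.0, 107.1, 57.4]
tcp_rot: [[0.984, -0.003, 0.18], [-0.18, 0.0, 0.984], [-0.003, -1.0, -0.0]]
ft_force: [-5.8, 1.3, 0.5]
opening: 0.6
t: 9.07
tool_pos: [458.4, 106.8, 57.2]
tcp_rot: [[0.984, -0.004, 0.18], [-0.18, 0.0, 0.984], [-0.004, -1.0, -0.0]]
ft_force: [-5.9, 1.9, 1.7]
opening: 0.6
```

```bash
python3 -m creep '0.001 -0.0002 0 0 0 0 0; 0.001 -0.0002 0 0 0 0 0';python3 -m creep '0.001 -0.0002 0 0 0 0 0; 0.001 -0.0002 0 0 0 0 0';python3 -m creep '0.001 -0.0002 0 0 0 0 0; 0.001 -0.0002 0 0 0 0 0'; python3 -c "
from h import *
measure('d')"
```

```text
t: 9.23
tool_pos: [460.5, 106.3, 56.9]
tcp_rot: [[0.984, -0.003, 0.18], [-0.18, 0.0, 0.984], [-0.003, -1.0, -0.0]]
ft_force: [-5.4, 2.3, -1.9]
opening: 0.4
t: 9.4
tool_pos: [463.2, 105.7, 56.9]
tcp_rot: [[0.984, -0.002, 0.18], [-0.18, -0.0, 0.984], [-0.002, -1.0, -0.0]]
ft_force: [-2.9, 0.9, -1.7]
opening: 0.2
t: 9.57
tool_pos: [464.0, 105.4, 57.0]
tcp_rot: [[0.984, -0.005, 0.18], [-0.18, 0.0, 0.984], [-0.005, -1.0, -0.001]]
ft_force: [-10.7, 2.5, 2.1]
opening: 0.1
scene c 549.3 89.9 yaw -10.6 panel 102.6 rim 98.9
  near n 16 out 21.0 z [ 90. 104. 120.] angle 2.13
  left n 179 out 38.0 z [ 94.  99. 109.] angle 1.87
  right n 157 out 38.0 z [90. 94. 99.] angle 1.62
side c 552.3 85.8 yaw -12.3 panel 102.0 rim 97.8
  near n 94 out 35.0 z [51. 67. 93.] angle 2.46
  left n 4
  right n 138 out 38.0 z [88. 93. 98.] angle 1.59
```

```bash
python3 -m creep '0.001 -0.0002 0 0 0 0 0';python3 -m creep '0.001 -0.0002 0 0 0 0 0';python3 -m creep '0.001 -0.0002 0 0 0 0 0'
```

```text
t: 9.75
tool_pos: [464.1, 105.4, 56.9]
tcp_rot: [[0.984, -0.007, 0.18], [-0.18, 0.0, 0.984], [-0.006, -1.0, -0.001]]
ft_force: [-11.2, 2.5, 4.0]
opening: 0.6
t: 9.83
tool_pos: [464.2, 105.4, 56.8]
tcp_rot: [[0.984, -0.009, 0.18], [-0.18, 0.0, 0.984], [-0.009, -1.0, -0.001]]
ft_force: [-13.9, 2.6, 5.6]
opening: 0.6
t: 9.92
tool_pos: [464.4, 105.4, 56.7]
tcp_rot: [[0.984, -0.01, 0.18], [-0.18, 0.0, 0.984], [-0.01, -1.0, -0.002]]
ft_force: [-16.5, 3.5, 7.2]
opening: 0.2
```

```bash
python3 -m creep '0.001 -0.0002 0 0 0 0 0';python3 -m creep '0.001 -0.0002 0 0 0 0 0'; python3 -m creep '-0.006 0.0011 0 0 0 0 0; -0.006 0.0011 0 0 0 0 0';  python3 -m creep '-0.012 0.0022 0 0 0 0 0; -0.012 0.0022 0 0 0 0 0; -0.012 0.0022 0 0 0 0 0; 0 0 0 0 0 0 0'; python3 -c "
from h import *
measure('e',(549,89,-10.4))"
```

```text
t: 10.0
tool_pos: [464.5, 105.3, 56.6]
tcp_rot: [[0.984, -0.012, 0.179], [-0.179, 0.0, 0.984], [-0.012, -1.0, -0.002]]
ft_force: [-18.0, 3.2, 8.1]
opening: 0.4
t: 10.08
tool_pos: [464.7, 105.3, 56.5]
tcp_rot: [[0.984, -0.014, 0.179], [-0.179, 0.0, 0.984], [-0.014, -1.0, -0.002]]
ft_force: [-21.1, 3.2, 10.8]
opening: 0.5
t: 10.25
tool_pos: [460.5, 106.3, 58.1]
tcp_rot: [[0.984, 0.003, 0.18], [-0.18, 0.0, 0.984], [0.003, -1.0, 0.001]]
ft_force: [1.6, 1.0, 0.1]
opening: 0.2
t: 10.58
tool_pos: [420.7, 113.5, 57.4]
tcp_rot: [[0.984, -0.001, 0.179], [-0.179, 0.001, 0.984], [-0.001, -1.0, 0.0]]
ft_force: [-0.9, 0.5, -0.7]
opening: 0.3
scene c 549.9 89.7 yaw -10.7 panel 102.9 rim 98.7
  near n 37 out 32.0 z [123. 129. 134.] angle 2.34
  left n 172 out 40.0 z [ 95. 100. 108.] angle 1.85
  right n 161 out 38.0 z [90. 94. 99.] angle 1.64
side c 551.3 86.9 yaw -12.4 panel 102.0 rim 97.9
  near n 3
  left n 103 out 40.0 z [ 94.  98. 108.] angle 1.83
  right n 137 out 39.0 z [89. 93. 97.] angle 1.56
```

```bash
python3 -m creep '-0.004 0.001 0.03 0 0 0 0; 0 0 0.04 0 0 0 0; 0 0.02 0.03 0 0 0 0; 0.02 0.04 0.01 0 0 -0.12 0; 0.02 0.04 0 0 0 -0.12 0; 0.02 0.03 0 0 0 -0.12 0; 0.02 0.02 0 0 0 -0.12 0'; python3 -c "
from h import *
measure('f',(549,89,-10.4))"
```

```text
t: 11.27
tool_pos: [496.9, 262.0, 167.2]
tcp_rot: [[0.788, 0.002, 0.616], [-0.616, 0.002, 0.788], [-0.0, -1.0, 0.003]]
ft_force: [0.1, -0.1, 0.7]
opening: 0.4
scene c 550.4 89.5 yaw -10.7 panel 102.8 rim 98.7
  near n 1
  left n 177 out 40.0 z [ 95.  99. 108.] angle 1.83
  right n 160 out 38.0 z [90. 94. 99.] angle 1.58
side c 547.6 88.0 yaw -10.5 panel 102.2 rim 97.7
  near n 12 out 8.0 z [56. 59. 62.] angle 2.2
  left n 130 out 42.0 z [ 94.  99. 108.] angle 1.83
  right n 133 out 41.0 z [89. 94. 99.] angle 1.58
```

View pics/f_side.png

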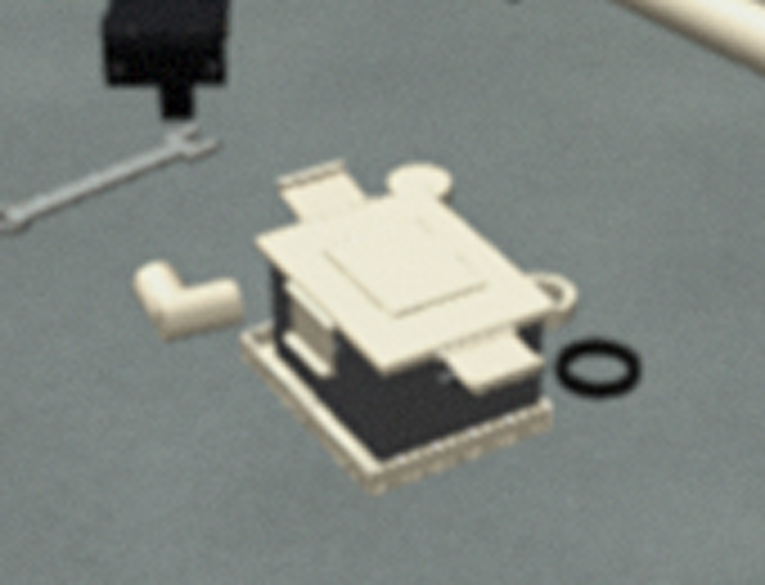

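View pics/f_scene.png

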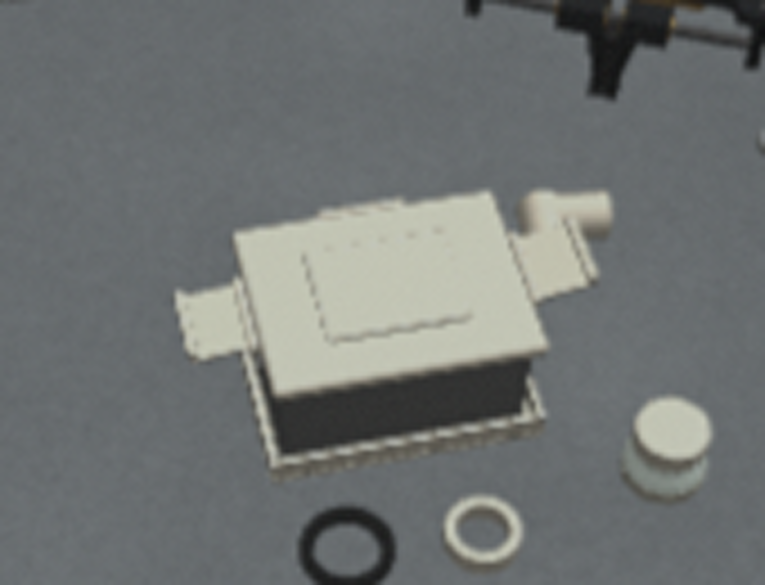

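The near flap hangs home and stays there: in the side picture at (310,335) its lip is flush at out ≈ 8. The tub slid about +10 mm in x. Next is the left flap.

```bash
python3 -m creep '0.01 -0.005 0 0 0 -0.121 0; 0.01 -0.005 0 0 0 -0.121 0; 0.01 -0.005 0 0 0 -0.121 0; 0.01 -0.005 0 0 0 -0.121 0; 0.01 -0.006 0 0 0 -0.121 0; 0.01 -0.006 0 0 0 -0.121 0; 0.01 -0.006 0 0 0 -0.121 0; 0.006 -0.006 0 0 0 -0.121 0'; python3 -m creep '0 0 -0.005 0 0 -0.121 0; 0 0 -0.01 0 0 0 0; 0 0 -0.01 0 0 0 0; 0 0 0 0 0 0 0'
```

```text
t: 12.03
tool_pos: [573.1, 212.0, 166.8]
tcp_rot: [[-0.065, 0.001, 0.998], [-0.998, -0.001, -0.065], [0.001, -1.0, 0.001]]
ft_force: [0.3, 0.3, 0.1]
opening: 0.2
t: 12.37
tool_pos: [570.0, 213.0, 138.7]
tcp_rot: [[-0.175, -0.004, 0.985], [-0.985, -0.002, -0.175], [0.003, -1.0, -0.004]]
ft_force: [-0.1, -0.4, -1.0]
opening: 0.4
```

```bash
python3 -m creep '0.003 0.0045 -0.006 0 0 0 0; 0 0 -0.006 0 0 0 0; 0 0 0 0 0 0 0'; python3 -m creep '0 0 -0.005 0 0 0 0; 0 0 -0.005 0 0 0 0; 0 0 -0.005 0 0 0 0';python3 -m creep '0 0 -0.005 0 0 0 0; 0 0 -0.005 0 0 0 0; 0 0 -0.005 0 0 0 0';python3 -m creep '0 0 -0.005 0 0 0 0; 0 0 -0.005 0 0 0 0; 0 0 -0.005 0 0 0 0'
```

```text
t: 12.62
tool_pos: [574.2, 218.6, 128.2]
tcp_rot: [[-0.176, -0.002, 0.984], [-0.984, -0.001, -0.176], [0.001, -1.0, -0.002]]
ft_force: [-0.4, 0.7, 0.4]
opening: 0.3
t: 12.87
tool_pos: [575.1, 218.2, 114.4]
tcp_rot: [[-0.178, 0.0, 0.984], [-0.984, 0.0, -0.178], [-0.0, -1.0, 0.0]]
ft_force: [0.5, 0.5, 0.4]
opening: 0.4
t: 13.12
tool_pos: [575.0, 218.3, 99.3]
tcp_rot: [[-0.178, 0.0, 0.984], [-0.984, 0.0, -0.178], [-0.0, -1.0, 0.0]]
ft_force: [0.4, -0.2, 0.3]
opening: 0.5
t: 13.37
tool_pos: [575.0, 217.4, 84.2]
tcp_rot: [[-0.179, -0.0, 0.984], [-0.984, -0.001, -0.179], [0.001, -1.0, 0.0]]
ft_force: [0.7, -1.1, 2.6]
opening: 0.5
```

```bash
python3 -m creep '0 0 -0.004 0 0 0 0; 0 0 -0.004 0 0 0 0'; python3 -m creep '0 0 -0.004 0 0 0 0; 0 0 -0.004 0 0 0 0'; python3 -m creep '0 0 -0.004 0 0 0 0; 0 0 -0.004 0 0 0 0; 0 0 -0.002 0 0 0 0; 0 0 0 0 0 0 0'; python3 -c "
from h import *
measure('g',(549,89,-10.4))"
```

```text
t: 13.53
tool_pos: [575.1, 217.8, 76.3]
tcp_rot: [[-0.179, 0.0, 0.984], [-0.984, -0.0, -0.179], [0.0, -1.0, 0.0]]
ft_force: [0.6, 0.4, 1.8]
opening: 0.7
t: 13.7
tool_pos: [574.9, 218.7, 68.2]
tcp_rot: [[-0.178, 0.0, 0.984], [-0.984, 0.001, -0.178], [-0.001, -1.0, 0.0]]
ft_force: [-0.1, 0.9, -0.2]
opening: 0.3
t: 14.03
tool_pos: [574.5, 218.2, 57.9]
tcp_rot: [[-0.178, -0.001, 0.984], [-0.984, -0.0, -0.178], [0.001, -1.0, -0.001]]
ft_force: [0.6, 0.1, -0.8]
opening: 0.1
scene c 550.0 89.5 yaw -10.5 panel 102.8 rim 98.7
  near n 2
  left n 97 out 35.0 z [ 63.  76. 132.] angle 0.52
  right n 158 out 38.0 z [90. 94. 98.] angle 1.58
side c 547.5 87.8 yaw -10.4 panel 101.7 rim 97.9
  near n 13 out 8.0 z [55. 58. 61.] angle 2.33
  left n 112 out 43.0 z [ 77.  98. 134.] angle 0.65
  right n 140 out 40.0 z [89. 93. 98.] angle 1.6
```

View pics/g_scene.png

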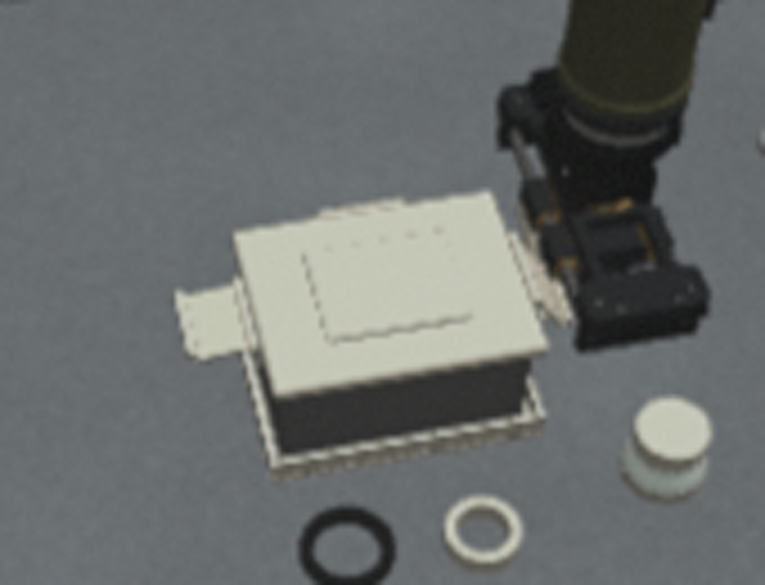

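The left flap is at about 0.6 rad and the finger is outside it. Pushing along −v.

```bash
python3 -m creep '-0.0005 -0.003 0 0 0 0 0; -0.0005 -0.003 0 0 0 0 0; -0.0005 -0.003 0 0 0 0 0'; python3 -m creep '-0.0005 -0.003 0 0 0 0 0; -0.0005 -0.002 0 0 0 0 0'; python3 -m creep '-0.0004 -0.002 0 0 0 0 0; -0.0003 -0.002 0 0 0 0 0'; python3 -m creep '-0.0004 -0.002 0 0 0 0 0; -0.0003 -0.0015 0 0 0 0 0'
```

```text
t: 14.38
tool_pos: [573.2, 210.2, 58.6]
tcp_rot: [[-0.178, 0.0, 0.984], [-0.984, 0.001, -0.178], [-0.002, -1.0, 0.0]]
ft_force: [0.8, 2.6, -2.2]
opening: 0.2
t: 14.55
tool_pos: [572.3, 203.3, 58.7]
tcp_rot: [[-0.179, -0.0, 0.984], [-0.984, -0.0, -0.179], [0.0, -1.0, -0.0]]
ft_force: [0.5, 1.5, -0.9]
opening: 0.6
t: 14.72
tool_pos: [572.0, 200.8, 59.0]
tcp_rot: [[-0.178, 0.001, 0.984], [-0.984, 0.001, -0.178], [-0.002, -1.0, 0.001]]
ft_force: [0.8, 4.3, -0.3]
opening: 0.6
t: 14.88
tool_pos: [571.6, 198.7, 59.3]
tcp_rot: [[-0.178, 0.002, 0.984], [-0.984, 0.003, -0.178], [-0.004, -1.0, 0.001]]
ft_force: [1.6, 8.8, -1.4]
opening: 0.5
```

```bash
python3 -m creep '-0.0002 -0.0013 0 0 0 0 0; -0.0002 -0.001 0 0 0 0 0'; python3 -m creep '-0.0002 -0.001 0 0 0 0 0; -0.0002 -0.001 0 0 0 0 0'; python3 -m creep '-0.0002 -0.001 0 0 0 0 0; -0.0002 -0.001 0 0 0 0 0'
```

```text
t: 15.05
tool_pos: [571.1, 197.1, 59.2]
tcp_rot: [[-0.177, 0.002, 0.984], [-0.984, 0.004, -0.177], [-0.004, -1.0, 0.001]]
ft_force: [1.1, 7.4, -4.0]
opening: 0.4
t: 15.22
tool_pos: [570.2, 193.4, 58.5]
tcp_rot: [[-0.177, 0.0, 0.984], [-0.984, 0.001, -0.177], [-0.001, -1.0, 0.0]]
ft_force: [1.7, 2.9, -1.6]
opening: 0.6
t: 15.38
tool_pos: [570.2, 192.3, 59.2]
tcp_rot: [[-0.178, 0.001, 0.984], [-0.984, 0.003, -0.178], [-0.003, -1.0, 0.001]]
ft_force: [1.1, 8.9, -1.0]
opening: 0.4
```

```bash
python3 -m creep '-0.0002 -0.001 0 0 0 0 0; -0.0002 -0.001 0 0 0 0 0'; python3 -m creep '-0.0002 -0.001 0 0 0 0 0'; python3 -m creep '-0.0002 -0.001 0 0 0 0 0'; python3 -m creep '-0.0002 -0.001 0 0 0 0 0'
```

```text
t: 15.55
tool_pos: [570.1, 192.0, 59.6]
tcp_rot: [[-0.177, 0.002, 0.984], [-0.984, 0.005, -0.177], [-0.005, -1.0, 0.002]]
ft_force: [1.2, 11.0, -0.8]
opening: 0.4
t: 15.63
tool_pos: [570.1, 191.8, 59.8]
tcp_rot: [[-0.177, 0.003, 0.984], [-0.984, 0.006, -0.177], [-0.006, -1.0, 0.002]]
ft_force: [1.5, 12.1, -1.4]
opening: 0.8
t: 15.72
tool_pos: [570.0, 191.6, 60.0]
tcp_rot: [[-0.176, 0.004, 0.984], [-0.984, 0.007, -0.176], [-0.008, -1.0, 0.002]]
ft_force: [1.5, 13.8, -0.2]
opening: 0.0
t: 15.8
tool_pos: [570.0, 191.4, 60.1]
tcp_rot: [[-0.176, 0.004, 0.984], [-0.984, 0.008, -0.176], [-0.009, -1.0, 0.003]]
ft_force: [2.8, 14.0, -0.5]
opening: 0.0
```

```bash
python3 -m creep '-0.0002 -0.001 0 0 0 0 0'; python3 -m creep '-0.0002 -0.001 0 0 0 0 0'; python3 -m creep '-0.0002 -0.001 0 0 0 0 0';python3 -m creep '0 0 0 0 0 0 0'
```

```text
t: 15.88
tool_pos: [570.0, 191.2, 60.3]
tcp_rot: [[-0.175, 0.005, 0.985], [-0.984, 0.009, -0.175], [-0.01, -1.0, 0.003]]
ft_force: [3.4, 15.2, -0.7]
opening: 0.5
t: 15.97
tool_pos: [569.9, 191.0, 60.5]
tcp_rot: [[-0.175, 0.005, 0.985], [-0.985, 0.01, -0.175], [-0.011, -1.0, 0.003]]
ft_force: [3.3, 17.6, -0.5]
opening: 0.4
t: 16.05
tool_pos: [569.9, 190.8, 60.7]
tcp_rot: [[-0.174, 0.006, 0.985], [-0.985, 0.011, -0.174], [-0.012, -1.0, 0.004]]
ft_force: [3.0, 18.6, -0.5]
opening: 0.6
t: 16.13
tool_pos: [569.9, 190.9, 60.7]
tcp_rot: [[-0.174, 0.006, 0.985], [-0.985, 0.011, -0.174], [-0.012, -1.0, 0.004]]
ft_force: [2.8, 16.9, -0.3]
opening: 0.7
```

```bash
python3 -m creep '0.001 0.008 0 0 0 0 0; 0.002 0.01 0 0 0 0 0; 0.002 0.015 0 0 0 0 0; 0.002 0.01 0.02 0 0 0 0; 0 0 0.04 0 0 0 0; 0 0 0.04 0 0 0 0; 0 0 0.02 0 0 0 0'; python3 -c "
from h import *
measure('i',(549,86,-10.4))"
```

```text
t: 16.72
tool_pos: [577.5, 225.2, 183.4]
tcp_rot: [[-0.179, 0.005, 0.984], [-0.984, 0.001, -0.179], [-0.001, -1.0, 0.005]]
ft_force: [0.8, 0.1, 0.9]
opening: 0.3
scene c 549.4 86.5 yaw -10.8 panel 102.8 rim 98.6
  near n 0
  left n 1
  right n 161 out 39.0 z [90. 94. 98.] angle 1.59
side c 547.5 84.9 yaw -10.8 panel 101.8 rim 97.7
  near n 16 out 8.0 z [56. 60. 71.] angle 0.39
  left n 2
  right n 143 out 40.0 z [89. 94. 97.] angle 1.58
```

View pics/i_scene.png

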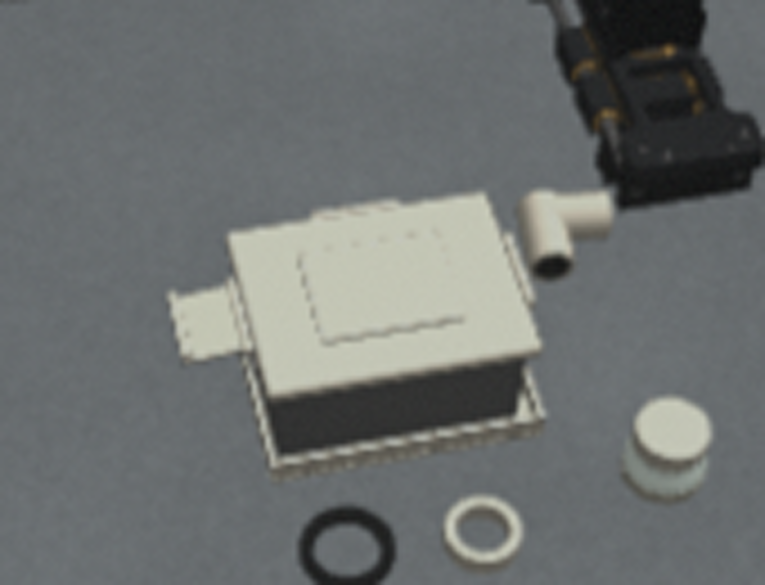

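The left flap is home too, with only its lip showing at (520,265). Crossing over to the right flap.

```bash
python3 -m creep '-0.0066 -0.0335 0 0 0 0 0; -0.0066 -0.0335 0 0 0 0 0; -0.0066 -0.0335 0 0 0 0 0; -0.0066 -0.0335 0 0 0 0 0; -0.0066 -0.0335 0 0 0 0 0; -0.0066 -0.0335 0 0 0 0 0; -0.0066 -0.0335 0 0 0 0 0; -0.0066 -0.0335 0 0 0 0 0'; python3 -m creep '0 0 -0.01 0 0 0 0; 0 0 -0.02 0 0 0 0; 0 0 -0.02 0 0 0 0; 0 0 0 0 0 0 0'
```

```text
t: 17.48
tool_pos: [521.1, -44.9, 177.6]
tcp_rot: [[-0.179, -0.002, 0.984], [-0.984, -0.001, -0.179], [0.002, -1.0, -0.002]]
ft_force: [0.4, -0.6, -0.2]
opening: 0.8
t: 17.82
tool_pos: [518.9, -43.2, 124.2]
tcp_rot: [[-0.18, -0.009, 0.984], [-0.984, -0.002, -0.18], [0.003, -1.0, -0.008]]
ft_force: [-0.8, 0.3, -0.6]
opening: 0.3
```

```bash
python3 -m creep '0.0055 0 -0.005 0 0 0 0; 0 0 -0.005 0 0 0 0; 0 0 -0.005 0 0 0 0; 0 0 0 0 0 0 0'; python3 -m creep '0 0 -0.005 0 0 0 0; 0 0 -0.005 0 0 0 0; 0 0 -0.005 0 0 0 0';python3 -m creep '0 0 -0.005 0 0 0 0; 0 0 -0.004 0 0 0 0; 0 0 -0.004 0 0 0 0'; python3 -m creep '0 0 -0.004 0 0 0 0; 0 0 -0.004 0 0 0 0'; python3 -m creep '0 0 -0.004 0 0 0 0; 0 0 -0.004 0 0 0 0'
```

```text
t: 18.15
tool_pos: [527.8, -42.6, 113.1]
tcp_rot: [[-0.178, -0.001, 0.984], [-0.984, -0.0, -0.178], [0.001, -1.0, -0.001]]
ft_force: [-0.4, -0.0, 0.0]
opening: 0.2
t: 18.4
tool_pos: [528.3, -42.7, 98.6]
tcp_rot: [[-0.178, 0.001, 0.984], [-0.984, 0.0, -0.178], [-0.0, -1.0, 0.001]]
ft_force: [1.2, 0.3, 1.1]
opening: 0.5
t: 18.65
tool_pos: [528.0, -42.4, 85.3]
tcp_rot: [[-0.178, 0.0, 0.984], [-0.984, 0.0, -0.178], [-0.0, -1.0, 0.0]]
ft_force: [0.9, -0.6, 0.4]
opening: 0.4
t: 18.82
tool_pos: [527.8, -42.9, 77.2]
tcp_rot: [[-0.179, -0.0, 0.984], [-0.984, -0.0, -0.179], [0.0, -1.0, -0.0]]
ft_force: [0.4, 0.1, -0.1]
opening: 0.5
t: 18.98
tool_pos: [527.7, -42.9, 69.1]
tcp_rot: [[-0.179, -0.0, 0.984], [-0.984, -0.0, -0.179], [0.0, -1.0, -0.0]]
ft_force: [-0.0, -0.2, 0.3]
opening: 0.6
```

```bash
python3 -m creep '0 0 -0.004 0 0 0 0; 0 0 -0.004 0 0 0 0; 0 0 -0.003 0 0 0 0; 0 0 0 0 0 0 0'; python3 -c "
from h import *
measure('j',(549,86,-10.4))"
```

```text
t: 19.32
tool_pos: [527.4, -42.7, 57.8]
tcp_rot: [[-0.179, -0.001, 0.984], [-0.984, -0.0, -0.179], [0.0, -1.0, -0.001]]
ft_force: [0.1, 0.1, -0.4]
opening: 0.4
scene c 549.6 86.4 yaw -10.2 panel 102.7 rim 98.6
  near n 2
  left n 1
  right n 2
side c 540.5 94.8 yaw -13.1 panel 101.8 rim 96.9
  near n 0
  left n 0
  right n 90 out 44.0 z [60. 74. 92.] angle 1.17
```

View pics/j_scene.png

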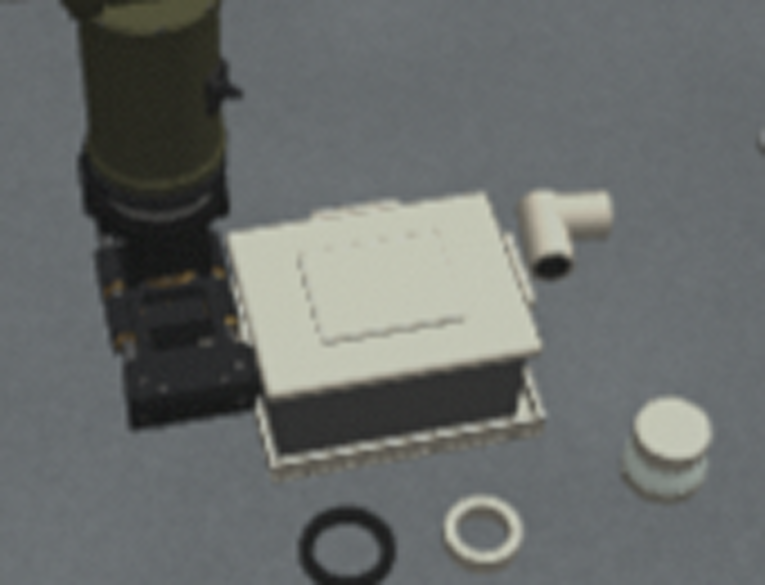

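View pics/j_side.png

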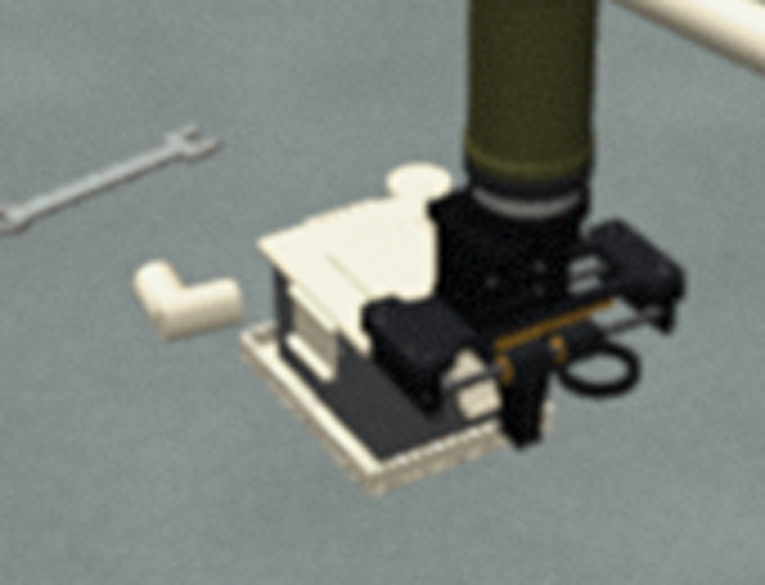

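The right flap is part-folded and the finger is outside it, at about (525,400) in the side view. Pushing +v, expecting the tub to slide up to 14 mm first.

```bash
python3 -m creep '0.0005 0.003 0 0 0 0 0; 0.0005 0.003 0 0 0 0 0; 0.0005 0.003 0 0 0 0 0'; python3 -m creep '0.0005 0.003 0 0 0 0 0; 0.0005 0.002 0 0 0 0 0'; python3 -m creep '0.0004 0.002 0 0 0 0 0; 0.0003 0.002 0 0 0 0 0'; python3 -m creep '0.0004 0.002 0 0 0 0 0; 0.0003 0.0015 0 0 0 0 0'
```

```text
t: 19.67
tool_pos: [528.9, -35.1, 58.3]
tcp_rot: [[-0.179, -0.001, 0.984], [-0.984, -0.002, -0.179], [0.002, -1.0, -0.0]]
ft_force: [-1.3, -5.1, -4.0]
opening: 0.5
t: 19.83
tool_pos: [530.0, -29.4, 58.2]
tcp_rot: [[-0.179, -0.001, 0.984], [-0.984, -0.001, -0.179], [0.002, -1.0, -0.001]]
ft_force: [-0.8, -5.5, -3.8]
opening: 0.7
t: 20.0
tool_pos: [530.8, -25.1, 58.4]
tcp_rot: [[-0.179, -0.001, 0.984], [-0.984, -0.001, -0.179], [0.001, -1.0, -0.0]]
ft_force: [-0.7, -4.3, -3.4]
opening: 0.4
t: 20.17
tool_pos: [531.4, -21.8, 58.3]
tcp_rot: [[-0.179, -0.001, 0.984], [-0.984, -0.001, -0.179], [0.001, -1.0, -0.001]]
ft_force: [-1.4, -6.6, -5.6]
opening: 0.4
```

```bash
python3 -m creep '0.0003 0.0015 0 0 0 0 0; 0.0003 0.0015 0 0 0 0 0'; python3 -m creep '0.0003 0.0015 0 0 0 0 0; 0.0003 0.0015 0 0 0 0 0'; python3 -m creep '0.0003 0.0015 0 0 0 0 0; 0.0003 0.0015 0 0 0 0 0'
```

```text
t: 20.33
tool_pos: [531.8, -18.9, 58.2]
tcp_rot: [[-0.179, -0.001, 0.984], [-0.984, -0.001, -0.179], [0.001, -1.0, -0.001]]
ft_force: [0.4, -4.0, -3.4]
opening: 0.7
t: 20.5
tool_pos: [533.2, -14.1, 58.8]
tcp_rot: [[-0.178, 0.0, 0.984], [-0.984, 0.001, -0.178], [-0.001, -1.0, 0.0]]
ft_force: [-0.3, -2.3, -1.4]
opening: 0.2
t: 20.67
tool_pos: [534.0, -11.2, 58.9]
tcp_rot: [[-0.178, 0.001, 0.984], [-0.984, 0.001, -0.178], [-0.001, -1.0, 0.001]]
ft_force: [-0.4, -2.0, -1.8]
opening: 0.4
```

```bash
python3 -m creep '0.0002 0.001 0 0 0 0 0; 0.0002 0.001 0 0 0 0 0'; python3 -m creep '0.0002 0.001 0 0 0 0 0; 0.0002 0.001 0 0 0 0 0'; python3 -m creep '0.0002 0.001 0 0 0 0 0; 0.0002 0.001 0 0 0 0 0';python3 -m creep '0.0002 0.001 0 0 0 0 0; 0.0002 0.001 0 0 0 0 0'
```

```text
t: 20.83
tool_pos: [534.2, -10.4, 58.9]
tcp_rot: [[-0.178, 0.0, 0.984], [-0.984, -0.001, -0.178], [0.001, -1.0, 0.0]]
ft_force: [-0.6, -4.6, 0.2]
opening: 0.4
t: 21.0
tool_pos: [534.4, -9.8, 58.8]
tcp_rot: [[-0.179, -0.0, 0.984], [-0.984, -0.002, -0.179], [0.002, -1.0, 0.0]]
ft_force: [-1.4, -7.8, -0.1]
opening: 0.7
t: 21.17
tool_pos: [534.6, -8.8, 58.7]
tcp_rot: [[-0.18, -0.0, 0.984], [-0.984, -0.003, -0.18], [0.003, -1.0, 0.0]]
ft_force: [-1.7, -7.5, -0.4]
opening: 0.2
t: 21.33
tool_pos: [534.8, -6.1, 58.4]
tcp_rot: [[-0.18, -0.001, 0.984], [-0.984, -0.002, -0.18], [0.002, -1.0, -0.0]]
ft_force: [-0.2, -5.4, -2.8]
opening: 0.3
```

```bash
python3 -m creep '0.0002 0.001 0 0 0 0 0; 0.0002 0.001 0 0 0 0 0'; python3 -m creep '0.0002 0.001 0 0 0 0 0; 0.0002 0.001 0 0 0 0 0'; python3 -m creep '0.0002 0.001 0 0 0 0 0';python3 -m creep '0.0002 0.001 0 0 0 0 0'
```

```text
t: 21.5
tool_pos: [535.3, -3.0, 58.3]
tcp_rot: [[-0.179, -0.001, 0.984], [-0.984, -0.001, -0.179], [0.001, -1.0, -0.0]]
ft_force: [-2.6, -6.3, 1.0]
opening: 0.6
t: 21.67
tool_pos: [535.6, -2.8, 58.7]
tcp_rot: [[-0.18, -0.001, 0.984], [-0.984, -0.003, -0.18], [0.003, -1.0, -0.0]]
ft_force: [-2.7, -10.0, 1.0]
opening: 0.2
t: 21.75
tool_pos: [535.7, -2.6, 58.7]
tcp_rot: [[-0.18, -0.001, 0.984], [-0.984, -0.004, -0.18], [0.004, -1.0, -0.0]]
ft_force: [-2.2, -10.8, 1.1]
opening: 0.7
t: 21.83
tool_pos: [535.8, -2.4, 58.8]
tcp_rot: [[-0.181, -0.001, 0.984], [-0.984, -0.005, -0.181], [0.005, -1.0, -0.0]]
ft_force: [-3.6, -12.6, 1.9]
opening: 0.6
```

```bash
python3 -m creep '0.0002 0.001 0 0 0 0 0';python3 -m creep '0.0002 0.001 0 0 0 0 0';python3 -m creep '0.0002 0.001 0 0 0 0 0';python3 -m creep '0.0002 0.001 0 0 0 0 0'; python3 -m creep '-0.001 -0.008 0 0 0 0 0; -0.002 -0.01 0 0 0 0 0; -0.002 -0.015 0 0 0 0 0; -0.002 -0.02 0.02 0 0 0 0; -0.005 -0.03 0.04 0 0 0 0; -0.005 -0.03 0.04 0 0 0 0; -0.005 -0.03 0.04 0 0 0 0; 0 -0.03 0 0 0 0 0'; python3 -c "
from h import *
measure('k',(549,95,-10.4))"
```

```text
t: 21.92
tool_pos: [535.9, -2.3, 58.8]
tcp_rot: [[-0.181, -0.002, 0.983], [-0.983, -0.006, -0.181], [0.006, -1.0, -0.001]]
ft_force: [-3.4, -13.4, 1.8]
opening: 0.6
t: 22.0
tool_pos: [536.0, -2.1, 58.8]
tcp_rot: [[-0.181, -0.002, 0.983], [-0.983, -0.007, -0.181], [0.007, -1.0, -0.001]]
ft_force: [-4.0, -16.2, 2.4]
opening: 0.4
t: 22.08
tool_pos: [536.1, -2.0, 58.8]
tcp_rot: [[-0.182, -0.002, 0.983], [-0.983, -0.008, -0.182], [0.008, -1.0, -0.001]]
ft_force: [-4.0, -16.6, 3.2]
opening: 0.5
t: 22.17
tool_pos: [536.2, -1.8, 58.9]
tcp_rot: [[-0.182, -0.002, 0.983], [-0.983, -0.009, -0.182], [0.009, -1.0, -0.001]]
ft_force: [-5.0, -19.0, 5.2]
opening: 0.3
t: 22.83
tool_pos: [522.2, -151.6, 185.5]
tcp_rot: [[-0.176, 0.013, 0.984], [-0.984, 0.003, -0.176], [-0.005, -1.0, 0.013]]
ft_force: [1.8, -0.1, -0.4]
opening: 0.2
scene c 551.6 98.1 yaw -10.1 panel 102.6 rim 98.7
  near n 1
  left n 9 out 7.0 z [93. 95. 97.] angle 0.85
  right n 3
side c 547.3 95.7 yaw -12.1 panel 101.7 rim 97.7
  near n 9 out 6.0 z [56. 61. 61.] angle 2.0
  left n 10 out 8.0 z [93. 95. 97.] angle 0.91
  right n 2
```

View pics/k_scene.png

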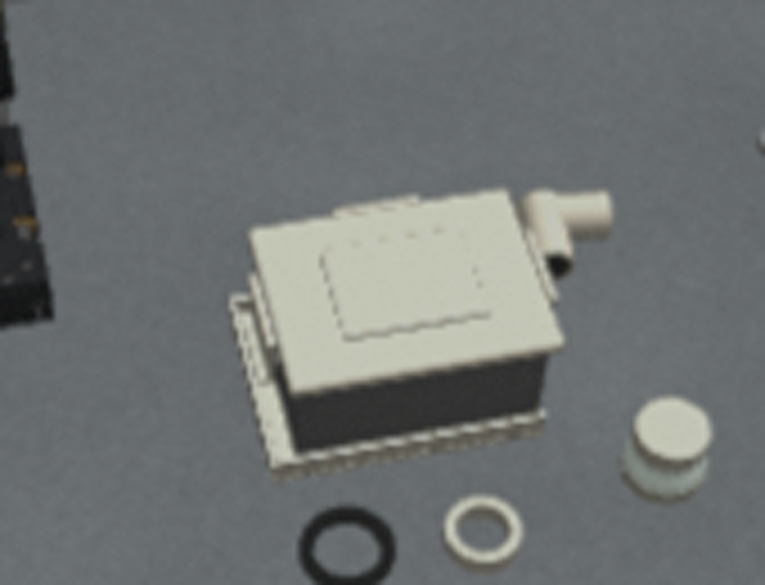

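View pics/k_side.png

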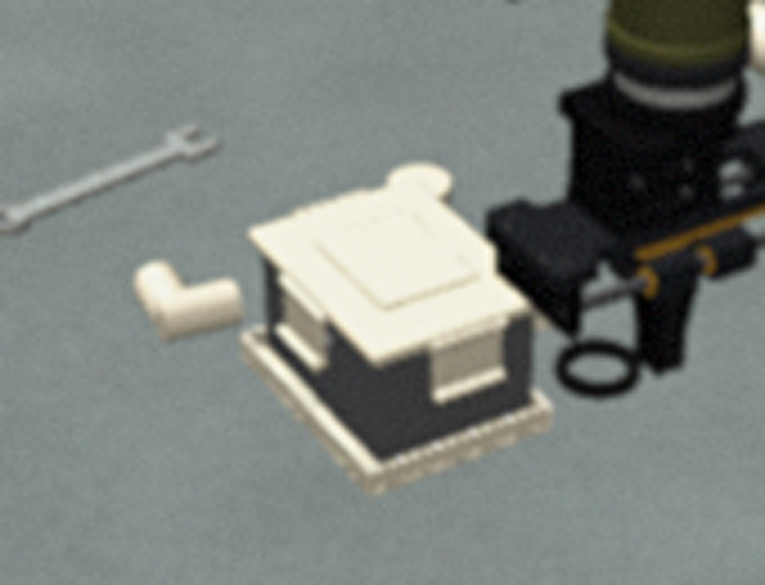

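All three flaps now hang flat. The right one is at (468,365) and the near one at (305,325) in the side view, and the left lip is at (550,285) in the scene view. I'll wait a second, recheck and hand in.

```bash
python3 -m creep '0 -0.02 0.02 0 0 0 0.04; 0 0 0 0 0 0 0.04; 0 0 0 0 0 0 0.04; 0 0 0 0 0 0 0.04; 0 0 0 0 0 0 0.04; 0 0 0 0 0 0 0.04; 0 0 0 0 0 0 0.04; 0 0 0 0 0 0 0.04'
python3 - <<'E'
from h import *
measure('l',(549,97,-10.4))
# project predicted left/right/near lip mid at home and at 0.7 rad
for n in ("scene","side"):
    f=vision.grab_frame(n); im=f["img"].copy(); R=np.array(f["orientation"])
    c=np.array([549.3,97.]); A=rot(np.radians(-10.5))
    for nm,ax,L in (("near",(-1,0),68.5),("left",(0,1),88.5),("right",(0,-1),88.5)):
        for th,col in ((0,(0,255,0)),(.7,(0,0,255))):
            o=40*np.sin(th)+8*np.cos(th); z=94-40*np.cos(th)+8*np.sin(th)
            for s in (-25,25):
                l=np.array(ax)*(L+o)+s*np.array([ax[1],ax[0]])
                p=np.r_[c+A@l,z]; q=R.T@(p-f["xyz"]); cv2.circle(im,(int(round(q[0]/q[2]*f["fx"]+f["cx"])),int(round(q[1]/q[2]*f["fy"]+f["cy"]))),1,col,-1)
    x,y=(340,185) if n=="scene" else (290,195)
    cv2.imwrite(f"pics/m_{n}.png",cv2.resize(im[y-65:y+65,x-85:x+85],None,fx=4.5,fy=4.5,interpolation=cv2.INTER_NEAREST))
E
```

```text
t: 23.6
tool_pos: [517.7, -171.1, 197.7]
tcp_rot: [[-0.178, -0.001, 0.984], [-0.984, 0.0, -0.178], [-0.0, -1.0, -0.001]]
ft_force: [-0.5, 0.6, 0.1]
opening: 38.5
scene c 551.3 98.8 yaw -10.3 panel 102.7 rim 98.8
  near n 1
  left n 7
  right n 8 out 5.0 z [56. 60. 63.] angle 2.11
side c 548.8 96.7 yaw -10.5 panel 101.8 rim 97.9
  near n 13 out 8.0 z [56. 59. 63.] angle 2.57
  left n 5
  right n 13 out 7.0 z [56. 59. 68.] angle 0.49
```

View pics/m_scene.png

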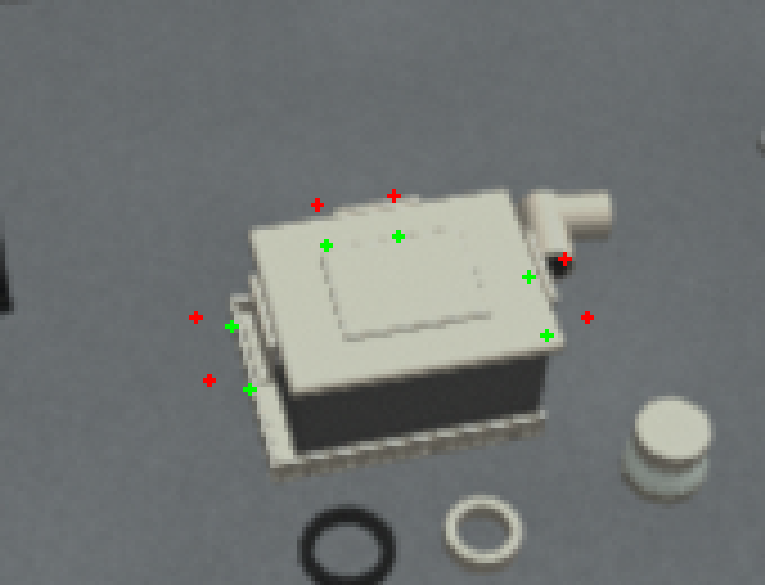

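View pics/m_side.png

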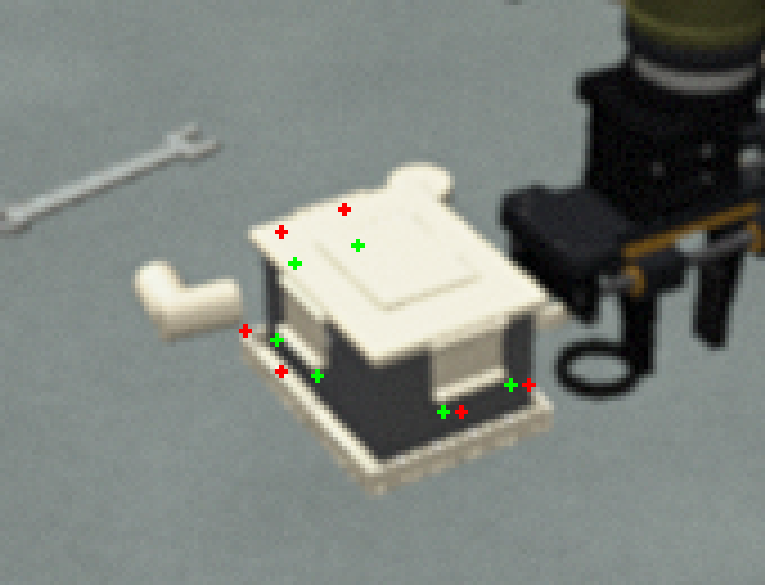

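```bash
python3 -c "
from station import r
print(r.job_done(), r.state()['t'])"
```

```text
the job is handed in; nothing more can be done
the job is handed in; nothing more can be done
```

The lid is pressed home and all three clip flaps are folded down and holding. I handed the job in about 24 s into the 62 s allowed. The gripper was clear of everything and nothing was being held.

- **Lid:** I pressed its middle down until it stopped dead. The resisting force stayed near 10 N on the way and reached 22 N at the stop. Both cameras put the panel top at 102–103 mm, against 103 mm when home.
- **Flaps:** I folded near, then left, then right, pushing each lip inward. The tub slid about 10 mm in +x, then 3 mm and 12 mm in y, until it met the tray walls. In each case the force dropped as it snapped and then rose against a hard stop. The highest sideways push I read was about 21 N. The highest total was about 24 N, on the near flap, against the 30 N limit.
- **Last checks:** More than a second after the final release, the near and right lips measured 7–8 mm out at about 59 mm height in the side view, which is home. The other things on the bench looked unmoved in the tub pictures, but I did not re-measure them; the brush and scraper are outside those close-ups.
- **Weaker or disagreeing checks:**
  - The left flap is mostly hidden from both cameras. I judged it home because only a thin strip showed beside the lid, matching the view just after it snapped, and nothing stood out at the sprung-back angle.
  - My projected lip markers in the scene view were about 3 pixels off.
  - The two cameras differed by 2–3 mm on where the tub stands.

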